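# Roll a roller into its cradle and bolt it

## Robot

A 7-joint arm with a two-finger parallel gripper is mounted at the origin on a cart in front of the work surface, level with it; the furniture and walls round the work are solid. World frame = base frame: x ahead of the robot, y to its left, z up, the work surface at z = 0. Lengths are in m, angles in rad, forces in N, time in s.
With the tool pointing down it reaches from about 0.4 to 0.85 m from the base axis. Payload 10.4 kg.
Tool frame: the origin (TCP) lies between the finger pads; the fingertips stand ahead of it and the grasp point (between the pads) lies 5 mm behind it (manip.tip_extent is the z of the fingertips in the tool frame, in m); z points along the fingers, y is the line along which they close (so a half turn about z gives the same grasp; the last joint's range is limited). The gripper opens to 85 mm and grips with 20 to 120 N. Pads are 22 mm wide; open, the fingers measure 114 mm over their backs; the gripper's body (76 mm by 85 mm) begins 54 mm behind the grasp point. The pads swing forward as they close: fully open they stand 13 mm farther back than shut.
Start: joints at [-1.261, 0.332, -0.065, 1.46, 0.022, 1.35, -0.088], TCP at [0.204, 0.591, 0.245] pointing down, gripper open.
Joint ranges: [-2.6, 2.6], [-0.5, 2.12], [-1.47, 1.34], [0.16, 2.42], [-1.27, 4.41], [0.06, 2.06], [-2.6, 2.6]. Speed limits (rad/s): [2.22, 2.22, 2.79, 2.79, 3.14, 3.14, 3.14].

## Interface

Orientations are given as a unit quaternion [x, y, z, w].
In Python, from workcell import status, viewer, manip gives the robot as it stands.
- The arm moves only by the tool play_rows, never from a script. Its argument "plan" is one flat list of numbers, 7 for each row, row after row: the turn, a rotation vector about the tool's x, y, z in degrees, then the shift along the tool's x, y, z in m, then the opening, from 0 (shut) to 1 (fully open). In form: [ax, ay, az, dx, dy, dz, grip, ax, ay, az, dx, dy, dz, grip, ...]. A call has 1 to 20 rows; each row is the pose to reach, as a shift and turn from the pose commanded when the call began, along the tool's axes at that moment; what a row does not reach only later rows make up. A row lasts 1/8 s, in which the tool goes at most 62.5 mm and 10.7 degrees, less where a joint would pass 70% of its speed; a pose out of reach is approached as far as the arm can. A call with a gripper value outside its range is refused whole. The fingers move at their own pace and stop on an object; "squeeze" is the grip in N (left out, the last holds). Time passes only in rows, so rows that repeat a pose let the fingers close. It gives the time, the measured TCP pose, the force, the opening and the grip force at its end, in the units of the state.
- status.get_obs(): the state, without advancing time (a new reading comes with each control period).
- viewer.camera(name): name is "side" or "top" or "wrist"; returns the picture (400x640x3 uint8, red, green, blue); there is no depth.
- viewer.camera_model(name): a dict with "fx", "fy", "cx", "cy" (pixels), "R" (3x3) and "t" (3): a world point X has camera coordinates R X + t. Camera axes: x right, y down, z forward; pixel columns grow to the right and rows downward; lengths in m; the calibration is good to about 2 mm. The wrist camera is an equidistant fisheye: a pixel r from the principal point sees the ray r / f radians off the axis. A picture is of the moment at which its call begins: read the wrist's pose just before it. camera_model takes no time and is no camera call; for the wrist camera it gives the pose at the moment of the call.
- manip.hand_in(): hands the job in; it is judged then, once.
The state is a dict: "clock": time; "joint_pos": joint angles; "joint_velocities": joint speeds; "tau": joint torques, N m; "position": TCP position; "ee_rot": TCP orientation; "ft_force": force on the tool from outside, world axes, zero at the start; "torque": the same for the moment, N m; "grip_width": opening from 0.0 (shut) to 1.0 (fully open); "grasp_force": force on a finger pad.
Only numpy, scipy, OpenCV 4.12 (cv2) and the standard library are available. Lean on these libraries where they do the work, as an engineer would, in place of code of your own. Each camera call takes 0.05 s, during which the arm holds its last target. There are 200 camera calls.

## Task

Pick up the hand pad by its grip bar, lay it flat on top of the steel roller and roll the roller along the cradle under it until the roller drops into its seat against the stop; do not touch the roller with the gripper or lift it. Put the pad back down flat on the bench, clear of the cradle, and once the roller is seated push the sliding bolt all the way into the bore in the roller's end. Leave the bottle, heat sink and multimeter where they are.

Things in the scene. Friction and masses are not known exactly. Their poses are not given: they have to be found in the camera images.
- cradle: Fixed low metal cradle. Origin on the bench (z=0) below the seated roller's axis; the roller rolls along its +x, axis along its y. Lane: flat plate, top 5 mm above the bench, x -175 to -10 mm, 10 mm high lip at its near end; 13 mm high side guides at y +-62 to 69 mm. Two 34 mm high lugs for the sliding bolt stand on the -y side at x = 0 (bracket 36 mm wide in x, out to y = -146 mm).
- seat (a point): Where the centre of the seated roller belongs: 22.5 mm above the bench, at the cradle's x = y = 0, with the cradle's axes. The seat is a 31 mm wide trough, its floor 2.5 mm below the lane's top (2.5 mm above the bench), between the lane's end at x = -10 mm and the stop, an upright wall 30 mm high and 12 mm thick with its face at x = +21 mm.
- roller_center (a point): Centre of the loose steel roller, 40 mm diameter, 110 mm long, 0.25 kg; its y is the axis, x and z turn as it rolls. Lies across the lane (centre 25 mm above the bench), starts 60 to 95 mm short of the seat, up to 7 mm play to each guide. Both ends have a 17 mm bore, 30 mm deep. Under a flat board it advances half as far as the board; past the lane's end it drops 2.5 mm and stays.
- pad_grip (a point): Middle of the grip bar of the loose hand pad (0.12 kg), 23 mm above its underside. Flat black board 130 mm (x) by 80 mm (y) by 8 mm thick, with an upright wooden bar across its middle: 12 mm thick (x), 60 mm long (y), 30 mm high, top 38 mm above the underside. Starts flat on the bench right of the cradle.
- bolt (a joint): Travel of the sliding bolt in m: 0 to 0.006 at the start, 0.034 fully home; moves towards the cradle's +y, stays where left, slides at about 2 N. A 10 mm pin with tapered nose, axis 22.5 mm above the bench at the cradle's x = 0; home, it enters the seated roller's bore by about 20 mm.
- bolt_knob (a point): Middle of the graspable upper part of the bolt's upright handle: round post, 13 mm diameter here (11 mm below), standing clear of the lugs from 34 to 68 mm above the bench; this point is 55.5 mm up, at the cradle's x = 0, y = -122 mm plus the bolt's travel.
- flux_bottle: Bystander: upright dropper bottle, 31 mm wide, 81 mm tall, behind the cradle; origin at the centre of its underside.
- heat_sink: Bystander: finned metal block 36x44x19 mm behind the cradle; origin at the centre of its underside.
- multimeter: Bystander: multimeter lying flat, 132x68x40 mm, at the far right; origin at the centre of its underside.
There are look-alikes about, which are no part of the job. Leave any pink look-alike of the part that bears roller_center alone.

How it is judged:
On the way, in this order (a step that is already met when the one before it is completed fails the run):
1. the roller is being rolled along under the pad, which lies on top of it (contact force between pad and roller above 0.05 N and distance of roller_center from where it was at the start of the episode above 0.02 m and z of pad_grip in the frame of cradle above 0.058 m and angle between pad_grip's own z axis and vertical below 0.25 rad), for 0.05 s.
2. the roller lies in its seat against the stop while the bolt is still drawn back (x of roller_center in the frame of cradle between -0.003 and 0.003 m and height (world z) of roller_center below 0.024 m and value of joint bolt below 0.012 m), for 0.2 s.
At the end, for the whole second after the job is handed in: The roller rests in its seat (its centre within 3 mm of the seat's middle along the lane and down on the seat floor, its axis within 0.08 rad of the cradle's y), the bolt is in its bore by at least 30 mm of travel, and the pad lies flat and still on the bench, touching neither cradle nor roller (x of roller_center in the frame of cradle between -0.003 and 0.003 m and height (world z) of roller_center below 0.024 m and angle between the y axis of roller_center and the y axis of cradle, either way round below 0.08 rad and value of joint bolt above 0.03 m and height (world z) of pad_grip below 0.026 m and angle between pad_grip's own z axis and vertical below 0.06 rad and contact force between pad and cradle below 0.05 N and contact force between pad and roller below 0.05 N and linear speed of each of pad, roller below 0.02 m/s).
It fails at once if the gripper or arm touches the roller (contact force between any of the fingers, the arm and roller above 0.5 N).
It fails at once if the roller is lifted (centre more than 40 mm above the bench) (height (world z) of roller_center above 0.04 m).
It fails at once if the bottle, heat sink or multimeter is moved by more than 30 mm (distance of any of flux_bottle, heat_sink, multimeter from where it was at the start of the episode above 0.03 m).
It also fails if it takes over 62 s, if anything falls off the work surface, if the arm or the gripper's body presses on something with over 40 N, if the wrist force passes 120 N, or if a joint passes its speed limit or range.

## Working session

There is one attempt and no reset: what is moved stays moved. The work goes in short steps, Python scripts to look and compute and a tool call to move; the robot and the scene stay as the last step left them, time stands still between calls to the robot, and variables do not carry over. Pictures are saved under pics/ and viewed, at most 10 in all, crops included, and the job is handed in when it is done.

Besides the shell and the picture viewer there is one more tool, called after "Emit:" as a command line: name --argument value ..., lists and objects as JSON in quotes. play_rows: Moves the arm, as the interface text tells. Its arguments: {"type":"object","properties":{"plan":{"type":"array","items":{"type":"number"}},"squeeze":{"type":"number"}},"required":["plan"]}

```bash
mkdir -p pics; ls; python3 - <<'E'
from workcell import status, viewer, manip
import cv2,json
print(status.get_obs(), manip.tip_extent)
for n in("top","side"):
    cv2.imwrite(f"pics/{n}0.png",viewer.camera(n)[:,:,::-1]); print(n,viewer.camera_model(n))
E
```

```text
pics
{'clock': 0.0, 'joint_pos': array([-1.26060862,  0.33290033, -0.06468459,  1.46095858,  0.02158438,
        1.34989284, -0.0885086 ]), 'joint_velocities': array([ 5.62420998e-05,  4.26734874e-05, -1.20019856e-04, -9.67633294e-04,
       -1.10397693e-03, -8.71883816e-04, -5.88214787e-04]), 'tau': array([-6.95642138e-04, -6.25444293e+01,  4.86943207e-02, -3.91607630e+01,
        1.62016251e-02,  9.52666509e-03,  1.63670848e-05]), 'position': array([0.20406472, 0.59036474, 0.24448986]), 'ee_rot': array([ 1.65629634e-01,  9.86187755e-01, -7.26282509e-04, -9.27758057e-05]), 'ft_force': array([-0.15464816, -0.52968604, -0.50831466]), 'torque': array([ 0.0036184 , -0.03957974,  0.00681538]), 'grasp_force': 0.0, 'grip_width': 1.000500023591116} 0.014
top {'fx': 388.0765639159294, 'fy': 388.0765639159294, 'cx': 323.03493327181735, 'cy': 205.33804742988713, 'R': array([[ 0.02351541, -0.99960446, -0.01542577],
       [-0.98042077, -0.02004114, -0.19589144],
       [ 0.19550481,  0.01973021, -0.98050425]]), 't': array([-0.13647904,  0.5829264 ,  0.81125673])}
side {'fx': 381.30142263286774, 'fy': 381.30142263286774, 'cx': 312.2490638695954, 'cy': 197.21492158944105, 'R': array([[ 0.91931131, -0.39327559,  0.0141785 ],
       [-0.15719422, -0.40000611, -0.90293139],
       [ 0.36077236,  0.82784626, -0.42955079]]), 't': array([-0.58484092,  0.09505399,  0.7539291 ])}
```

View pics/top0.png

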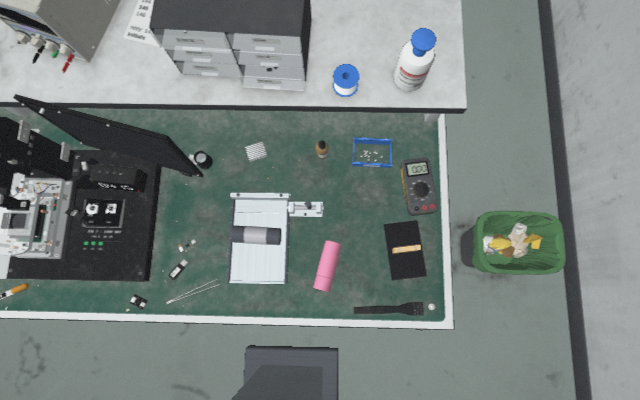

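View pics/side0.png

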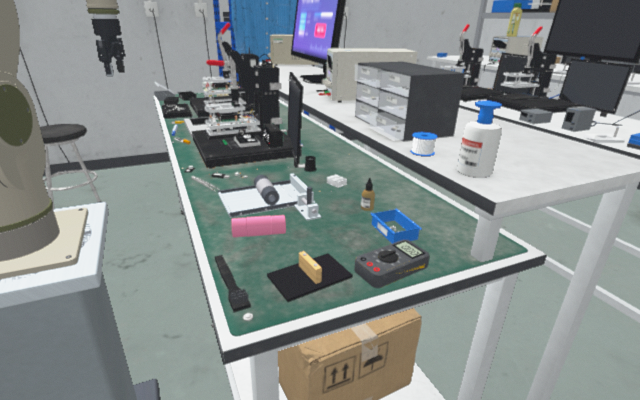

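The top view shows the cradle at about (258,238) with its stop at the top, so its +x points away from the robot. The grey roller is at (255,235) and the bolt bracket at (306,208). The pad is the black board with a wooden bar at (405,249).

Two things could be the roller: grey on the lane (255,235) and pink on the bench (327,266). The grey one fits, because it lies on the lane and pink is excluded. For the pad, the black brush at (390,308) has no bar, so it's not the pad.

```bash
cat > h.py <<'E'
import numpy as np, cv2
from scipy.spatial.transform import Rotation as Rot
from workcell import status, viewer, manip
def ray(n,u,v,m=None):
    m=m or viewer.camera_model(n); R,t=m["R"],m["t"]
    a,b=(u-m["cx"])/m["fx"],(v-m["cy"])/m["fy"]
    if n=="wrist":
        r=np.hypot(a,b); k=np.tan(r)/r if r>0 else 1; a*=k;b*=k
    return -R.T@t, R.T@np.array([a,b,1.])
def on(n,u,v,z,m=None):
    c,d=ray(n,u,v,m); return c+d*(z-c[2])/d[2]
def proj(n,X,m=None):
    m=m or viewer.camera_model(n); p=m["R"]@X+m["t"]
    return np.array([m["fx"]*p[0]/p[2]+m["cx"],m["fy"]*p[1]/p[2]+m["cy"]])
E
python3 - <<'E'
from h import *
im=cv2.imread("pics/top0.png")
cv2.imwrite("pics/crop.png",cv2.resize(im[180:300,220:360],None,fx=5,fy=5,interpolation=cv2.INTER_CUBIC))
hsv=cv2.cvtColor(im,cv2.COLOR_BGR2HSV)
def big(mask,x0,x1,y0,y1):
    k=np.zeros_like(mask);k[y0:y1,x0:x1]=mask[y0:y1,x0:x1]
    c=max(cv2.findContours(k,0,2)[0],key=cv2.contourArea); return cv2.minAreaRect(c)
bar=big(cv2.inRange(hsv,(10,70,110),(30,255,255)),380,430,215,285)
board=big(cv2.inRange(hsv,(0,0,0),(180,255,45)),375,435,215,285)
lane=big(cv2.inRange(hsv,(0,0,140),(180,60,255)),222,330,185,292)
for n,r,z in(("bar",bar,.038),("board",board,.008),("lane",lane,.005)):
    P=np.array([on("top",*p,z) for p in cv2.boxPoints(r)]); print(n,r,P.round(4).tolist(),"mid",P.mean(0).round(4))
E
```

```text
bar ((405.99163818359375, 248.43588256835938), (5.949602127075195, 28.670185089111328), 82.56858825683594) [[0.4971, -0.278, 0.038], [0.5068, -0.3413, 0.038], [0.4937, -0.3427, 0.038], [0.484, -0.2795, 0.038]] mid [ 0.4954 -0.3104  0.038 ]
board ((402.197998046875, 233.4801788330078), (22.48784065246582, 33.532752990722656), 84.2894058227539) [[0.5541, -0.267, 0.008], [0.5636, -0.3448, 0.008], [0.5114, -0.3487, 0.008], [0.502, -0.2718, 0.008]] mid [ 0.5327 -0.3081  0.008 ]
lane ((276.08245849609375, 237.74526977539062), (93.1758041381836, 91.34637451171875), 0.6510604023933411) [[0.4107, 0.0885, 0.005], [0.6252, 0.1012, 0.005], [0.6271, -0.1222, 0.005], [0.4133, -0.1249, 0.005]] mid [ 0.5191 -0.0143  0.005 ]
```

View pics/crop.png

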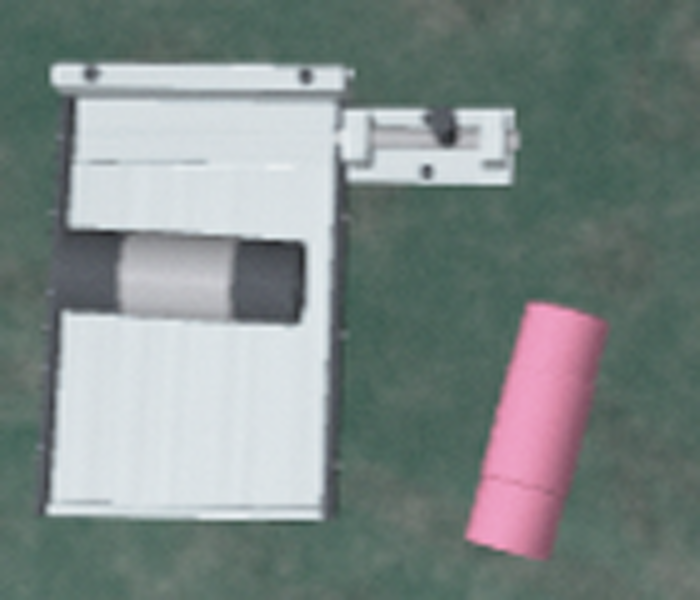

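The crop confirms the grey steel roller on the lane, spanning crop (60–303, 232–322), with the seat slot at row 162 and the stop at rows 65–92. The pink cylinder lies separately on the bench. The bolt handle tip is at crop (440,122).

```bash
python3 - <<'E'
from h import *
def P(cx,cy,z): return on("top",220+cx/5-.4,180+cy/5-.4,z)
for n,a in dict(stopBackL=(52,66,.03),stopBackR=(347,68,.03),stopFrontL=(54,89,.03),stopFrontR=(347,93,.03),
  laneEndL=(74,163,.005),laneEndR=(335,163,.005),nearL=(45,515,.01),nearR=(325,518,.01),
  pinL=(375,135,.0225),pinR=(475,139,.0225),knobTop=(440,112,.068),
  guideRfar=(347,190,.013),guideRnear=(336,515,.013),guideLfar=(65,97,.013),guideLnear=(40,513,.013),
  rollL=(58,273,.03),rollR=(303,281,.03),brackFR=(514,184,.0),brackBR=(514,109,.0)).items(): print(n,P(*a).round(4))
im=cv2.imread("pics/top0.png");hsv=cv2.cvtColor(im,cv2.COLOR_BGR2HSV)
k=cv2.inRange(hsv,(0,0,0),(180,255,60)); k[:215]=0;k[285:]=0;k[:,:375]=0;k[:,435:]=0
k|=0; b=cv2.inRange(hsv,(10,70,110),(30,255,255)); k[225:275,380:430]|=b[225:275,380:430]
r=cv2.minAreaRect(max(cv2.findContours(cv2.morphologyEx(k,3,np.ones((5,5))),0,2)[0],key=cv2.contourArea))
Q=np.array([on("top",*p,.008) for p in cv2.boxPoints(r)]);print(r,Q.round(4),Q.mean(0))
m=viewer.camera_model("wrist");print(m["R"].round(3),m["fx"], m["cx"],m["cy"])
s=status.get_obs();T=Rot.from_quat(s["ee_rot"]).as_matrix();print(T.round(3)); c=-m["R"].T@m["t"]; print("cam in tool",T.T@(c-s["position"]), (T.T@m["R"].T).round(3))
E
```

```text
stopBackL [0.6164 0.0944 0.03  ]
stopBackR [ 0.6182 -0.0433  0.03  ]
stopFrontL [0.6055 0.0927 0.03  ]
stopFrontR [ 0.6063 -0.0438  0.03  ]
laneEndL [0.5752 0.0872 0.005 ]
laneEndR [ 0.5778 -0.0367  0.005 ]
nearL [0.4113 0.0881 0.01  ]
nearR [ 0.413  -0.0396  0.01  ]
pinL [ 0.5882 -0.0568  0.0225]
pinR [ 0.5873 -0.1035  0.0225]
knobTop [ 0.5903 -0.0895  0.068 ]
guideRfar [ 0.5636 -0.0438  0.013 ]
guideRnear [ 0.4145 -0.0449  0.013 ]
guideLfar [0.6054 0.0917 0.013 ]
guideLnear [0.4122 0.0897 0.013 ]
rollL [0.5197 0.0848 0.03  ]
rollR [ 0.5185 -0.0273  0.03  ]
brackFR [ 0.5703 -0.1216  0.    ]
brackBR [ 0.6066 -0.1207  0.    ]
((404.5513610839844, 249.84228515625), (57.20996856689453, 34.46443176269531), 81.46923065185547) [[ 0.5537 -0.2644  0.008 ]
 [ 0.5674 -0.344   0.008 ]
 [ 0.4375 -0.3601  0.008 ]
 [ 0.4243 -0.2827  0.008 ]] [ 0.49573178 -0.31277275  0.008     ]
[[ 0.326  0.945 -0.001]
 [ 0.895 -0.309  0.32 ]
 [ 0.303 -0.105 -0.947]] 309.70691628693146 321.43035496514557 199.2147352415871
[[-0.945  0.327 -0.   ]
 [ 0.327  0.945 -0.001]
 [-0.    -0.001 -1.   ]]
cam in tool [ 0.08348347 -0.00088987 -0.12759978] [[ 0.    -0.947 -0.32 ]
 [ 1.     0.     0.001]
 [-0.001 -0.32   0.947]]
```

Emit:
play_rows --plan '[0,0,20,-0.332,-0.299,0,1,0,0,20,-0.332,-0.299,0,1,0,0,20,-0.332,-0.299,0,1,0,0,20,-0.332,-0.299,0,1,0,0,20,-0.332,-0.299,0,1,0,0,20,-0.332,-0.299,0,1,0,0,20,-0.332,-0.299,0,1,0,0,40,-0.332,-0.299,0,1,0,0,62.8,-0.571,-0.757,0.1,1,0,0,62.8,-0.571,-0.757,0.1,1,0,0,62.8,-0.571,-0.757,0.1,1,0,0,62.8,-0.571,-0.757,0.1,1,0,0,62.8,-0.571,-0.757,0.1,1,0,0,62.8,-0.571,-0.757,0.1,1,0,0,62.8,-0.571,-0.757,0.1,1,0,0,62.8,-0.571,-0.757,0.1,1,0,0,62.8,-0.571,-0.757,0.1,1,0,0,62.8,-0.571,-0.757,0.1,1,0,0,62.8,-0.571,-0.757,0.1,1,0,0,62.8,-0.571,-0.757,0.1,1]' --squeeze 60

```text
clock: 2.6
position: [0.497, -0.3099, 0.1455]
ee_rot: [0.655, 0.756, 0.001, -0.0]
ft_force: [0.1, -0.1, -0.2]
grip_width: 0.999
grasp_force: 0.0
```

```bash
python3 - <<'E'
from h import *
s=status.get_obs();m=viewer.camera_model("wrist");im=viewer.camera("wrist")[:,:,::-1];cv2.imwrite("pics/w1.png",im)
hsv=cv2.cvtColor(im,cv2.COLOR_BGR2HSV);k=cv2.inRange(hsv,(10,70,110),(30,255,255))
c=max(cv2.findContours(k,0,2)[0],key=cv2.contourArea);r=cv2.minAreaRect(c);print(r)
P=np.array([on("wrist",*p,.038,m) for p in cv2.boxPoints(r)]);print(P.round(4),P.mean(0))
T=Rot.from_quat(s["ee_rot"]).as_matrix();print(s["position"],T.round(3)[:2,:2])
print("tool offs",(T.T@(P-s["position"]).T).T.round(4), manip.tip_extent)
E
```

```text
((320.0, 199.5), (75.0, 14.0), 90.0)
[[ 0.4847 -0.278   0.038 ]
 [ 0.4954 -0.2765  0.038 ]
 [ 0.505  -0.3396  0.038 ]
 [ 0.4933 -0.3413  0.038 ]] [ 0.49460041 -0.30885877  0.038     ]
[ 0.49700285 -0.3098809   0.14549294] [[-0.143  0.99 ]
 [ 0.99   0.143]]
tool offs [[ 0.0332 -0.0077  0.1075]
 [ 0.0332  0.0031  0.1075]
 [-0.0307  0.0035  0.1075]
 [-0.0307 -0.0082  0.1075]] 0.014
```

View pics/w1.png

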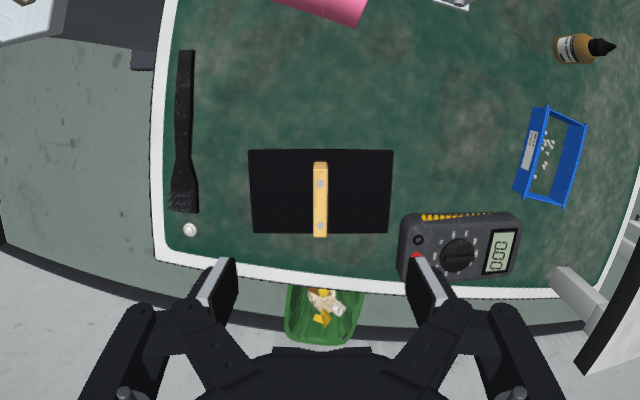

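The wrist view shows the bar at (320,199), upright and aligned with the tool. The multimeter at (460,245) is clear of the half-open fingers.

Emit:
play_rows --plan '[0,0,0,0.001,-0.002,0.04,0.5,0,0,0,0.001,-0.002,0.08,0.5,0,0,0,0.001,-0.002,0.1,0.5,0,0,0,0.001,-0.002,0.11,0.5,0,0,0,0.001,-0.002,0.118,0.5,0,0,0,0.001,-0.002,0.118,0.5,0,0,0,0.001,-0.002,0.118,0,0,0,0,0.001,-0.002,0.118,0,0,0,0,0.001,-0.002,0.118,0,0,0,0,0.001,-0.002,0.118,0,0,0,0,0.001,-0.002,0.118,0]' --squeeze 80

```text
clock: 4.03
position: [0.4949, -0.3108, 0.0282]
ee_rot: [0.655, 0.755, 0.0, 0.001]
ft_force: [-1.8, 0.2, 6.5]
grip_width: 0.122
grasp_force: 78.8
```

Emit:
play_rows --plan '[0,0,0,0,0,-0.02,0,0,0,0,0,0,-0.06,0,0,0,0,0,0,-0.1,0,0,0,7.5,0.05,0.006,-0.1,0,0,0,7.5,0.1,0.012,-0.1,0,0,0,7.5,0.15,0.018,-0.1,0,0,0,7.5,0.2,0.024,-0.1,0,0,0,7.5,0.25,0.03,-0.1,0,0,0,7.5,0.3,0.036,-0.1,0,0,0,7.5,0.334,0.039,-0.1,0,0,0,7.5,0.334,0.039,-0.1,0,0,0,7.5,0.334,0.039,-0.07,0,0,0,7.5,0.334,0.039,-0.07,0]'

```text
clock: 5.65
position: [0.4846, 0.0243, 0.0966]
ee_rot: [0.704, 0.71, -0.001, -0.001]
ft_force: [-0.3, -0.8, -0.7]
grip_width: 0.123
grasp_force: 78.2
```

```bash
python3 - <<'E'
from h import *
s=status.get_obs();print(s["position"],s["ft_force"],Rot.from_quat(s["ee_rot"]).as_matrix().round(4))
a=viewer.camera("top")[:,:,::-1][170:300,210:350];b=viewer.camera("side")[:,:,::-1][140:260,200:340]
a=cv2.resize(a,(420,390));b=cv2.resize(b,(380,390));cv2.imwrite("pics/c2.png",np.hstack([a,b]))
E
```

```text
[0.48459168 0.02429731 0.09659393] [-0.301568   -0.8086648  -0.68929458] [[-0.0095  1.     -0.0028]
 [ 1.      0.0095 -0.0012]
 [-0.0012 -0.0028 -1.    ]]
```

View pics/c2.png

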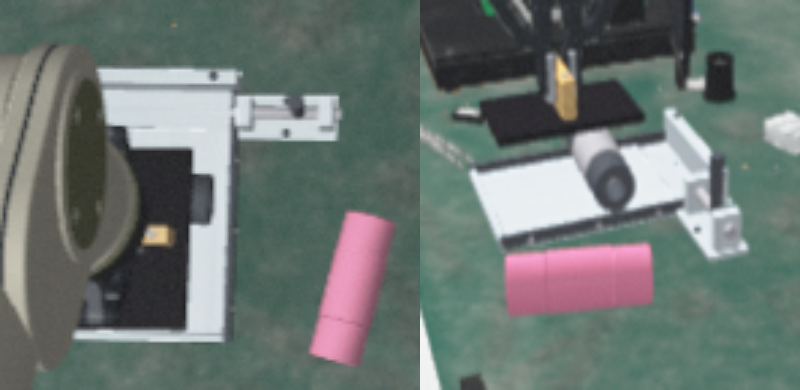

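The pad is held flat above the roller, with its bar at left-panel (157,236), and the roller sticks out past the board at (203,200). Next I lower it to contact.

Emit:
play_rows --plan '[0,0,0,0,0,0.01,0,0,0,0,0,0,0.018,0,0,0,0,0,0,0.021,0,0,0,0,0,0,0.023,0,0,0,0,0,0,0.023,0]'

```text
clock: 6.38
position: [0.4858, 0.0256, 0.0743]
ee_rot: [0.703, 0.711, -0.0, -0.0]
ft_force: [-0.3, -0.1, -2.7]
grip_width: 0.127
grasp_force: 78.2
```

Emit:
play_rows --plan '[0,0,0,0,0,0.001,0,0,0,0,0,0,0.0015,0,0,0,0,0,0,0.002,0,0,0,0,0,0,0.002,0]'

```text
clock: 6.88
position: [0.4865, 0.0256, 0.0728]
ee_rot: [0.703, 0.711, 0.001, 0.0]
ft_force: [-0.3, -0.7, 5.5]
grip_width: 0.117
grasp_force: 79.3
```

Emit:
play_rows --plan '[0,0,0,0,0.004,0,0,0,0,0,0,0.01,0,0,0,0,0,0,0.017,0,0,0,0,0,0,0.024,0,0,0,0,0,0,0.031,0,0,0,0,0,0,0.038,0,0,0,0,0,0,0.045,0,0,0,0,0,0,0.052,0,0,0,0,0,0,0.058,0,0,0,0,0,0,0.06,0,0,0,0,0,0,0.06,0]'

```text
invalid input
```

```bash
python3 - <<'E'
from h import *
a=viewer.camera("top")[:,:,::-1][170:300,210:350];b=viewer.camera("side")[:,:,::-1][140:260,200:340]
a=cv2.resize(a,(420,390));b=cv2.resize(b,(380,390));cv2.imwrite("pics/c3.png",np.hstack([a,b]))
E
```

```text
(no output)
```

View pics/c3.png

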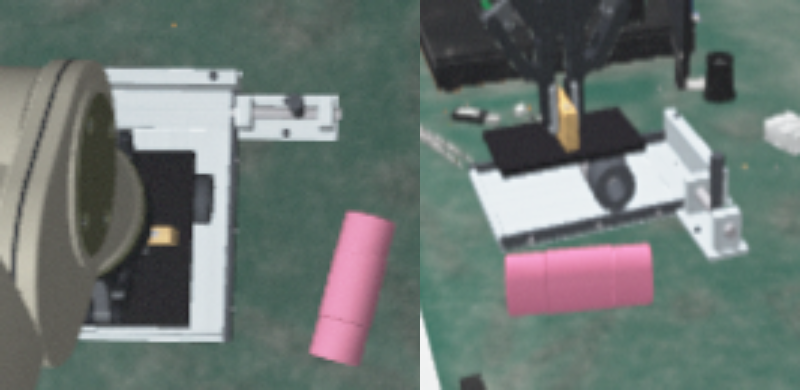

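The call was refused because I miscounted the numbers, so nothing moved. The picture shows the pad resting on the roller. I'll resend with 7 numbers per row.

Emit:
play_rows --plan '[0,0,0,0,0.004,0,0,0,0,0,0,0.01,0,0,0,0,0,0,0.017,0,0,0,0,0,0,0.024,0,0,0,0,0,0,0.031,0,0,0,0,0,0,0.038,0,0,0,0,0,0,0.045,0,0,0,0,0,0,0.052,0,0,0,0,0,0,0.058,0,0,0,0,0,0,0.06,0,0,0,0,0,0,0.06,0,0]'

```text
clock: 8.35
position: [0.5467, 0.0251, 0.073]
ee_rot: [0.704, 0.711, 0.0, 0.001]
ft_force: [0.1, -3.4, 7.8]
grip_width: 0.121
grasp_force: 79.6
```

```bash
python3 - <<'E'
from h import *
a=viewer.camera("top")[:,:,::-1][170:300,210:350];b=viewer.camera("side")[:,:,::-1][140:260,200:340]
a=cv2.resize(a,(420,390));b=cv2.resize(b,(380,390));cv2.imwrite("pics/c4.png",np.hstack([a,b]))
E
```

```text
(no output)
```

View pics/c4.png

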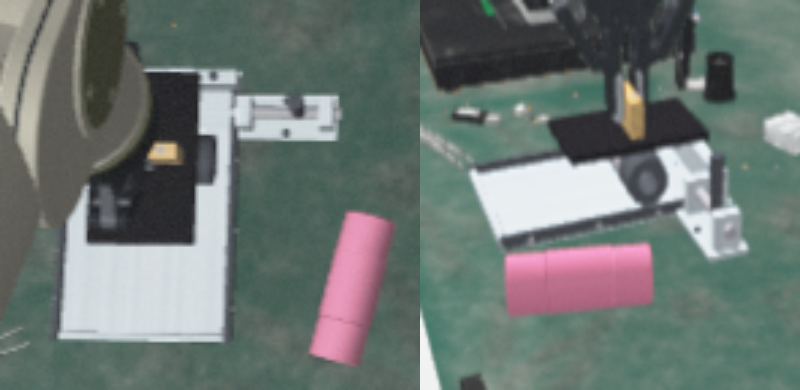

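The roller has moved about 30 mm under the pad; it now shows at left-panel (206,160), with the pad flat. I keep rolling.

Emit:
play_rows --plan '[0,0,0,0,0.004,0,0,0,0,0,0,0.01,0,0,0,0,0,0,0.016,0,0,0,0,0,0,0.022,0,0,0,0,0,0,0.028,0,0,0,0,0,0,0.034,0,0,0,0,0,0,0.04,0,0,0,0,0,0,0.046,0,0,0,0,0,0,0.052,0,0,0,0,0,0,0.058,0,0,0,0,0,0,0.064,0,0,0,0,0,0,0.07,0,0,0,0,0,0,0.076,0,0,0,0,0,0,0.082,0,0,0,0,0,0,0.082,0,0]'

```text
clock: 10.32
position: [0.628, 0.0272, 0.0721]
ee_rot: [0.703, 0.711, -0.0, 0.0]
ft_force: [-0.1, -0.3, -1.8]
grip_width: 0.124
grasp_force: 78.4
```

```bash
python3 - <<'E'
from h import *
a=viewer.camera("top")[:,:,::-1][170:300,210:350];b=viewer.camera("side")[:,:,::-1][140:260,200:340]
a=cv2.resize(a,(420,390));b=cv2.resize(b,(380,390));cv2.imwrite("pics/c5.png",np.hstack([a,b]))
E
```

```text
(no output)
```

View pics/c5.png

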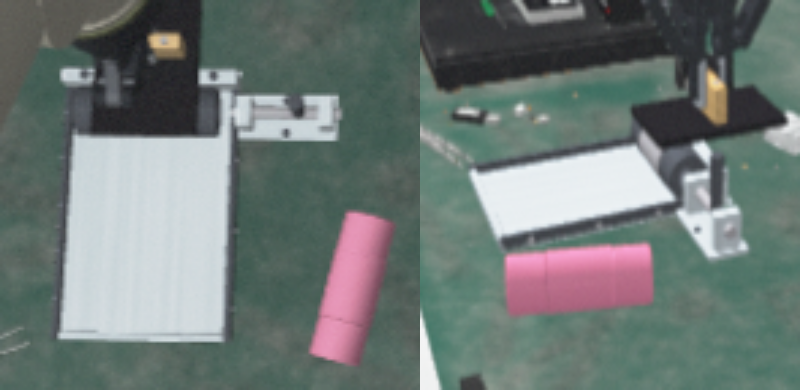

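The roller has dropped into the seat against the stop: the lane is empty and the contact force is gone. I lift the pad and take it back to where it started.

Emit:
play_rows --plan '[0,0,0,0,0,-0.02,0,0,0,0,0,0,-0.06,0,0,0,0,0,0,-0.07,0,0,0,-7.5,-0.05,-0.02,-0.07,0,0,0,-7.5,-0.1,-0.04,-0.07,0,0,0,-7.5,-0.15,-0.06,-0.07,0,0,0,-7.5,-0.2,-0.08,-0.07,0,0,0,-7.5,-0.25,-0.1,-0.07,0,0,0,-7.5,-0.3,-0.12,-0.07,0,0,0,-7.5,-0.337,-0.136,-0.07,0,0,0,-7.5,-0.337,-0.136,-0.05,0,0,0,-7.5,-0.337,-0.136,-0.01,0,0,0,-7.5,-0.337,-0.136,0.02,0,0,0,-7.5,-0.337,-0.136,0.036,0,0,0,-7.5,-0.337,-0.136,0.036,0,0,0,-7.5,-0.337,-0.136,0.036,0]'

```text
clock: 12.42
position: [0.4962, -0.3115, 0.0374]
ee_rot: [0.655, 0.756, 0.0, 0.001]
ft_force: [0.8, -0.1, -1.3]
grip_width: 0.12
grasp_force: 78.4
```

Emit:
play_rows --plan '[0,0,0,0,0,0.004,0,0,0,0,0,0,0.007,0,0,0,0,0,0,0.009,0,0,0,0,0,0,0.0095,0,0,0,0,0,0,0.0095,0]'

```text
clock: 13.05
position: [0.4956, -0.3113, 0.0281]
ee_rot: [0.655, 0.755, 0.001, -0.0]
ft_force: [-6.2, 6.2, 17.0]
grip_width: 0.125
grasp_force: 81.1
```

Emit:
play_rows --plan '[0,0,0,0,0,-0.001,0,0,0,0,0,0,-0.001,0,0,0,0,0,0,-0.001,0.5,0,0,0,0,0,-0.001,0.5,0,0,0,0,0,-0.001,0.5,0,0,0,0,0,-0.001,0.5,0,0,0,0,0,-0.03,0.5,0,0,0,0,0,-0.08,0.6,0,0,0,0,0,-0.13,0.6,0,0,7.5,0.05,0.03,-0.13,0.6,0,0,7.5,0.1,0.06,-0.13,0.6,0,0,7.5,0.15,0.09,-0.13,0.6,0,0,7.5,0.202,0.122,-0.13,0.6,0,0,7.5,0.202,0.122,-0.13,0.6,0,0,7.5,0.202,0.122,-0.13,0.6]'

```text
clock: 14.92
position: [0.5874, -0.0947, 0.1567]
ee_rot: [0.703, 0.711, -0.0, 0.0]
ft_force: [-0.3, 0.0, -0.4]
grip_width: 0.602
grasp_force: 0.0
```

```bash
python3 - <<'E'
from h import *
s=status.get_obs();m=viewer.camera_model("wrist");im=viewer.camera("wrist")[:,:,::-1];cv2.imwrite("pics/w6.png",im)
np.savez("w6.npz",T=Rot.from_quat(s["ee_rot"]).as_matrix(),p=s["position"],**m);print(s["position"],s["ft_force"])
E
```

```text
[ 0.58741817 -0.09465192  0.15668561] [-0.30601037  0.03603434 -0.38253939]
```

View pics/w6.png

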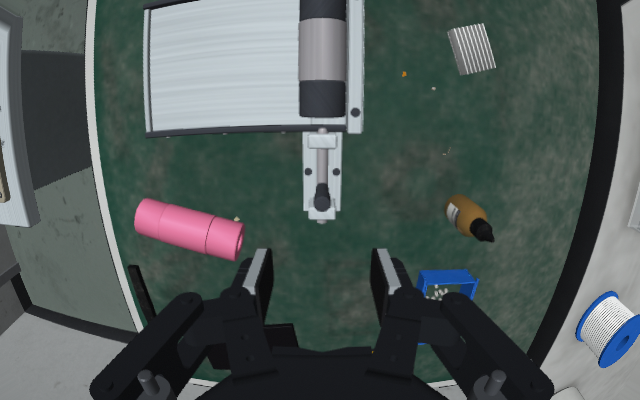

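The wrist view shows the roller seated at (322,55), against the stop at (355,65). The bolt handle runs from (321,185) to its top at about (321,202).

```bash
python3 - <<'E'
from h import *
d=np.load("w6.npz");m={k:d[k] for k in("fx","fy","cx","cy","R","t")}
im=cv2.imread("pics/w6.png");k=(im[180:222,300:345].max(2)<75).astype(np.uint8)
n,l,st,c=cv2.connectedComponentsWithStats(k);i=1+st[1:,4].argmax();x,y,w,h=st[i,:4];print(x+300,y+180,w,h)
for v in(192,197,202,206): 
    P=on("wrist",321.5,v,.068,m);print(v,P.round(4),(d["T"].T@(P-d["p"])).round(4))
E
```

```text
314 183 16 28
192 [ 0.5862 -0.0802  0.068 ] [ 0.0146 -0.0011  0.0887]
197 [ 0.5862 -0.084   0.068 ] [ 0.0107 -0.0011  0.0887]
202 [ 0.5862 -0.0879  0.068 ] [ 0.0068 -0.0011  0.0887]
206 [ 0.5863 -0.091   0.068 ] [ 0.0037 -0.0011  0.0887]
```

Emit:
play_rows --plan '[0,0,0,0.004,-0.001,0.04,0.6,0,0,0,0.004,-0.001,0.08,0.6,0,0,0,0.004,-0.001,0.095,0.6,0,0,0,0.004,-0.001,0.101,0.6,0,0,0,0.004,-0.001,0.101,0.6,0,0,0,0.004,-0.001,0.101,0,0,0,0,0.004,-0.001,0.101,0,0,0,0,0.004,-0.001,0.101,0,0,0,0,0.004,-0.001,0.101,0,0,0,0,0.004,-0.001,0.101,0,0,0,0,0.004,-0.001,0.101,0]' --squeeze 30

```text
clock: 16.35
position: [0.5877, -0.0901, 0.0567]
ee_rot: [0.703, 0.711, 0.001, 0.001]
ft_force: [3.0, 0.2, 5.5]
grip_width: 0.136
grasp_force: 29.8
```

Gripped: an opening of 0.136 is about 12 mm, which matches the post. Now I push the bolt in.

Emit:
play_rows --plan '[0,0,0,0.004,0,0,0,0,0,0,0.008,0,0,0,0,0,0,0.012,0,0,0,0,0,0,0.016,0,0,0,0,0,0,0.02,0,0,0,0,0,0,0.024,0,0,0,0,0,0,0.027,0,0,0,0,0,0,0.027,0,0,0]'

```text
clock: 17.35
position: [0.5875, -0.0627, 0.0566]
ee_rot: [0.703, 0.711, 0.001, 0.001]
ft_force: [4.0, 0.2, 5.5]
grip_width: 0.14
grasp_force: 29.8
```

Emit:
play_rows --plan '[0,0,0,0.002,0,0,0,0,0,0,0.004,0,0,0,0,0,0,0.006,0,0,0,0,0,0,0.008,0,0,0,0,0,0,0.008,0,0,0]'

```text
clock: 17.98
position: [0.5874, -0.0613, 0.0567]
ee_rot: [0.705, 0.709, -0.001, 0.004]
ft_force: [7.6, -18.5, 0.5]
grip_width: 0.14
grasp_force: 29.4
```

The bolt came up hard against its stop after about 29 mm of travel. I release it and check.

Emit:
play_rows --plan '[0,0,0,-0.005,0,0,0,0,0,0,-0.006,0,0,0.6,0,0,0,-0.006,0,0,0.6,0,0,0,-0.006,0,0,0.6,0,0,0,-0.006,0,0,0.6,0,0,0,-0.006,0,-0.04,0.6,0,0,0,-0.006,0,-0.1,0.6,0,0,0,-0.04,0,-0.1,0.6,0,0,0,-0.04,0,-0.1,0.6]'

```text
clock: 19.1
position: [0.5865, -0.098, 0.1566]
ee_rot: [0.705, 0.71, 0.0, 0.001]
ft_force: [0.0, -0.5, 0.1]
grip_width: 0.603
grasp_force: 0.0
```

```bash
python3 - <<'E'
from h import *
print(status.get_obs()["position"])
a=viewer.camera("wrist")[:,:,::-1][0:240,200:440];b=viewer.camera("side")[:,:,::-1][150:310,200:380]
cv2.imwrite("pics/w7.png",np.hstack([cv2.resize(a,(400,400)),cv2.resize(b,(400,400))]))
E
```

```text
[ 0.58646024 -0.09795513  0.15657624]
```

View pics/w7.png

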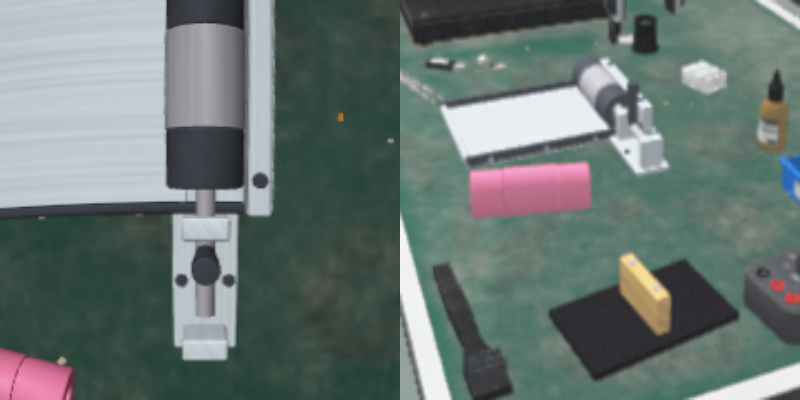

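The pin is in the roller's bore at left-panel (205,188) and the pad lies flat on the bench. I measure the knob's travel with the same method as before.

```bash
python3 - <<'E'
from h import *
m=viewer.camera_model("wrist");im=viewer.camera("wrist")[:,:,::-1]
k=(im[143:185,300:345].max(2)<75).astype(np.uint8)
n,l,st,c=cv2.connectedComponentsWithStats(k);i=1+st[1:,4].argmax();x,y,w,h=st[i,:4];print(x+300,y+143,w,h)
d=np.load("w6.npz");m0={q:d[q] for q in("fx","fy","cx","cy","R","t")}
print(on("wrist",x+300+w/2,y+143+h-7,.068,m),on("wrist",321.5,204,.068,m0))
E
```

```text
316 152 16 23
[ 0.58669341 -0.06201839  0.068     ] [ 0.58625999 -0.08947293  0.068     ]
```

The travel looks full, but backing off may have cost about a millimetre. I push it once more and release without backing off.

Emit:
play_rows --plan '[0,0,0,0.035,0,0.04,0.6,0,0,0,0.035,0,0.08,0.6,0,0,0,0.035,0,0.1,0.6,0,0,0,0.035,0,0.1,0.6,0,0,0,0.035,0,0.1,0,0,0,0,0.035,0,0.1,0,0,0,0,0.035,0,0.1,0,0,0,0,0.035,0,0.1,0,0,0,0,0.038,0,0.1,0,0,0,0,0.041,0,0.1,0,0,0,0,0.041,0,0.1,0]'

```text
clock: 20.62
position: [0.5874, -0.0597, 0.0572]
ee_rot: [0.705, 0.71, -0.001, 0.004]
ft_force: [4.6, -16.3, 1.1]
grip_width: 0.133
grasp_force: 29.3
```

Emit:
play_rows --plan '[0,0,0,0,0,0,0.6,0,0,0,0,0,0,0.6,0,0,0,0,0,0,0.6,0,0,0,0,0,0,0.6,0,0,0,0,0,-0.04,0.6,0,0,0,0,0,-0.1,0.6,0,0,0,-0.041,0,-0.1,0.6,0,0,0,-0.041,0,-0.1,0.6,0,0,0,-0.041,0,-0.1,0.6]'

```text
clock: 21.75
position: [0.5865, -0.0946, 0.1553]
ee_rot: [0.703, 0.711, -0.0, -0.0]
ft_force: [-0.1, 0.6, 0.8]
grip_width: 0.602
grasp_force: 0.0
```

```bash
python3 - <<'E'
from h import *
m=viewer.camera_model("wrist");im=viewer.camera("wrist")[:,:,::-1]
k=(im[143:185,300:345].max(2)<75).astype(np.uint8)
n,l,st,c=cv2.connectedComponentsWithStats(k);i=1+st[1:,4].argmax();x,y,w,h=st[i,:4];print(x+300,y+143,w,h,status.get_obs()["position"])
print(on("wrist",x+300+w/2,y+143+h-7,.068,m))
E
```

```text
316 152 16 24 [ 0.58655966 -0.09406801  0.1552511 ]
[ 0.58675615 -0.06241092  0.068     ]
```

```bash
python3 -c "
from workcell import manip
print(manip.hand_in())"
```

```text
the job is handed in; nothing more can be done
None
```

I handed the job in at about 22 s: the roller is in its seat against the stop, the bolt is pushed home into its bore, and the pad lies flat on the bench clear of the cradle. Hand-in returned no verdict, so this rests on the camera views and on the bolt reaching the same hard stop twice.

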